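Rub down the platen of a flask press and refit its guide pin

ROBOT

A 6-joint arm with a two-finger parallel gripper is mounted at the origin on the work surface. World frame = base frame: x ahead of the robot, y to its left, z up, the work surface at z = 0. Lengths are in m, angles in rad, forces in N, time in s.
With the tool pointing down it reaches from about 0.35 to 0.925 m from the base axis. Payload 6.4 kg.
Tool frame: the origin (TCP) lies on the centre line of the jaws, within the pads' length; the fingertips stand manip.tip_extent ahead of it and the grasp point (between the pads) lies 11 mm behind it (manip.tip_extent is the distance from the TCP to the fingertips, in m); z points along the fingers, y is the line along which they close (so a half turn about z gives the same grasp; the last joint's range is limited). The gripper opens to 94 mm and grips with 3 to 60 N. Pads are 16 mm wide; open, the fingers measure 119 mm over their backs; the gripper's body (75 mm by 177 mm) begins 78 mm behind the grasp point.
Start: joints at [1.12, 0.245, 1.558, -0, 1.339, -0.174], TCP at [0.178, 0.625, 0.213] pointing down, gripper open.
Joint ranges: [-3.13, 3.13], [-1.02, 2.26], [0.13, 2.54], [-0.95, 4.09], [0.21, 2.88], [-2.74, 2.74]. Speed limits (rad/s): [2.57, 2.57, 3.14, 3.14, 3.14, 3.14].

INTERFACE

Orientations are given as a 3x3 rotation matrix whose columns are the frame's x, y, z axes.
In Python, from rig import manip gives the robot as it stands.
- The arm moves only by the shell command python3 drive.py 'ROWS'. ROWS is one flat JSON list of numbers that holds 1 to 12 rows one after another, with no inner brackets; each row has 5 numbers: the finger opening in m, then dx, dy, dz in shares of the most that a row can go, 1 being 50 mm, then a turn about the tool's z in rad; each row shifts and turns the commanded pose from where the row before left it, along the tool's axes as they then stand; what a row does not reach is not made up. A row lasts 1/10 s, in which the tool goes at most 0.05 m and 0.15 rad, less where a joint would pass 70% of its speed; a pose out of reach is approached as far as the arm can. The fingers move at their own pace and stop on an object; the grip force is fixed at half the most. Time passes only in rows, so rows that do not move let the fingers close. It prints the time, the measured TCP pose, the force, the opening and the grip force at its end. Input that does not fit is refused with a message, and nothing moves.
- manip.get_obs(): the state, without advancing time (a new reading comes with each control period).
- manip.camera(name): name is "side" or "top"; returns a dict with "img" (420x560x3 uint8, blue, green, red), "K" (3x3 intrinsics, pixels), "R" (3x3) and "t" (3): a world point X has camera coordinates R X + t. Camera axes: x right, y down, z forward; pixel columns grow to the right and rows downward; lengths in m; the calibration is good to about 2 mm. A picture is of the moment at which its call begins. There is no depth.
- manip.finish_job(): hands the job in; it is judged then, once.
The state is a dict: "time_s": time; "qpos": joint angles; "qvel": joint speeds; "joint_efforts": joint torques, N m; "position": TCP position; "orientation": TCP orientation; "wrist_force": force on the tool from outside, world axes, zero at the start; "ft_torque": the same for the moment, N m; "width": finger opening in m; "grasp_force": force on a finger pad.
Only numpy, scipy, OpenCV 4.12 (cv2) and the standard library are available. Lean on these libraries where they do the work, as an engineer would, in place of code of your own. Each camera call takes 0.05 s, during which the arm holds its last target. There are 200 camera calls.

TASK

Take the handled rubbing stone from its tray, set it flat and lengthwise on the middle of the press's sprung steel platen close beside the standing guide post, and slide it straight along to the empty pin hole in one unbroken pass, pressing steadily with about 8 newtons, more than the stone's own weight but never hard. Then lay the stone back in its tray, let go of it, and push the headed guide pin from the wooden stand fully home in the empty hole and let it go. Leave the thin pin and everything else on the bench where it is.

Things in the scene. Friction and masses are not known exactly. Their poses are not given: they have to be found in the camera images.
- platen: flat steel platen of a small dismantled press, 280 (x) x 72 (y) x 34 mm; origin under its centre, upper face at z = +34 mm (78 mm above the bench). At x = -115 mm stands a fixed post, 16 mm thick, head 22 mm wide, top 47 mm above the face; at x = +115 mm is the empty hole. It rides straight down on springs: 1 N preload, then 1.6 N per mm, stop 10 mm down. Frame under it fixed, 290 x 100 mm
- face (a point): centre of the platen's upper face, axes as the platen's: -x towards the standing post, +x towards the empty hole, z up. It sinks with the platen
- bore (a point): centre of the mouth of the empty pin hole in the platen's face, 17.5 mm wide, 28 mm deep, axis vertical
- stone: rubbing stone: grey block 70 (x) x 36 (y) x 14 mm with an upright wooden grip 52 (x) x 18 (y) mm on top, up to 57 mm height; about 0.2 kg; origin at the centre of its flat underside. Grip it across the 18 mm. Lengthwise on the platen its centre can travel from about x = -70 (by the post) to +70 mm (by the hole); start and finish within about 20 mm of these
- tray: shallow aluminium tray fixed to the bench, 116 (x) x 78 (y) mm outside, walls 4 mm thick and 14 mm high, floor about 4 mm above the bench; origin under its centre. The stone lies in it, lengthwise
- pin: headed steel guide pin, standing head up: shank 16 mm diameter, tapered to 10 mm over the lowest 7 mm, head 22 mm diameter from 56 to 75 mm height (its top); 0.12 kg; origin at its foot, z towards the head. Fully home its foot is 28 mm below the mouth of the hole and its head as high as the fixed post's
- stand: dark wooden stand fixed to the bench, 140 (x) x 50 (y) x 28 mm, with two holes 19 mm wide and 22 mm deep at x = +40 and x = -40 mm; origin under its centre. The headed pin stands in one of the holes, the thin pin in the other
- thin_pin: plain steel pin without a head, 12 mm diameter, 60 mm long, standing in the other hole of the stand; origin at its foot. It does not belong to this press: leave it
- model_a: yellowish dental cast, 65 x 62 x 33 mm, bystander; origin under its centre
- model_b: bluish dental cast of the same size, bystander; origin under its centre
- bowl: black rubber mixing bowl, 104 mm wide, 60 mm high, bystander; origin under its centre
- jar: clear jar with white cap, 64 mm wide, 70 mm high, bystander; origin under its centre
- spatula: mixing spatula, 190 mm long, lying flat, bystander
- brush: small bench brush, 130 mm long, lying flat, bystander

How it is judged:
By the outcome, as a careful person would: the job done as asked, in the order asked, and still so for the second after the job is handed in, with the robot touching nothing.
It also fails if it takes over 72 s, if anything falls off the work surface, if the arm or the gripper's body presses on something with over 40 N, if the wrist force passes 120 N, or if a joint passes its speed limit or range.

## Working session

There is one attempt and no reset: what is moved stays moved. The work goes in short steps, Python scripts to look and compute and a shell command to move; the robot and the scene stay as the last step left them, time stands still between calls to the robot, and variables do not carry over. Pictures are saved under pics/ and viewed, at most 10 in all, crops included, and the job is handed in when it is done.

```bash
ls; mkdir -p pics
python3 - <<'E'
from rig import manip
import cv2,numpy as np
o=manip.get_obs();print({k:np.round(v,3).tolist() for k,v in o.items()}, manip.tip_extent)
for n in("side","top"):
    c=manip.camera(n);cv2.imwrite(f"pics/{n}0.png",c["img"]);np.savez(f"pics/{n}0.npz",**c)
    print(n,c["K"].round(1).tolist(),c["R"].round(3).tolist(),c["t"].round(3).tolist(), (-c["R"].T@c["t"]).round(3))
E
```

```text
drive.py
pics
rig.py
{'time_s': 0.0, 'qpos': [1.12, 0.246, 1.559, -0.0, 1.339, -0.174], 'qvel': [0.0, 0.0, 0.0, -0.001, -0.001, 0.001], 'joint_efforts': [-0.002, -41.582, -31.461, 0.068, 0.033, -0.0], 'position': [0.177, 0.625, 0.212], 'orientation': [[-0.962, 0.273, -0.001], [0.273, 0.962, -0.002], [0.0, -0.002, -1.0]], 'wrist_force': [-0.359, -0.112, -0.468], 'ft_torque': [-0.034, -0.002, -0.028], 'grasp_force': 0.0, 'width': 0.094} 0.008
side [[391.0, 0.0, 275.5], [0.0, 391.0, 203.1], [0.0, 0.0, 1.0]] [[0.724, -0.69, 0.004], [-0.469, -0.497, -0.73], [0.506, 0.527, -0.683]] [-0.384, 0.323, 0.723] [ 0.064 -0.486  0.731]
top [[381.4, 0.0, 283.2], [0.0, 381.4, 216.0], [0.0, 0.0, 1.0]] [[-0.027, -1.0, -0.008], [-0.98, 0.028, -0.199], [0.199, 0.003, -0.98]] [0.032, 0.543, 0.786] [0.377 0.015 0.879]
```

View pics/side0.png

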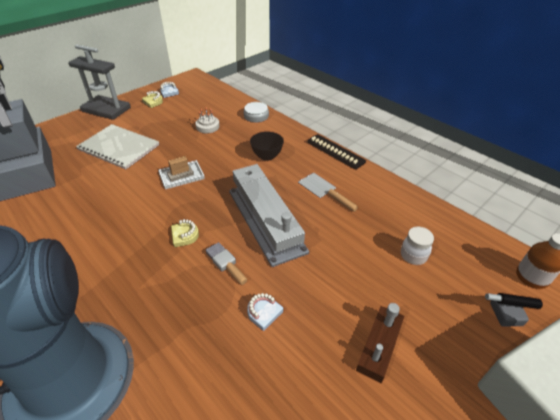

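View pics/top0.png

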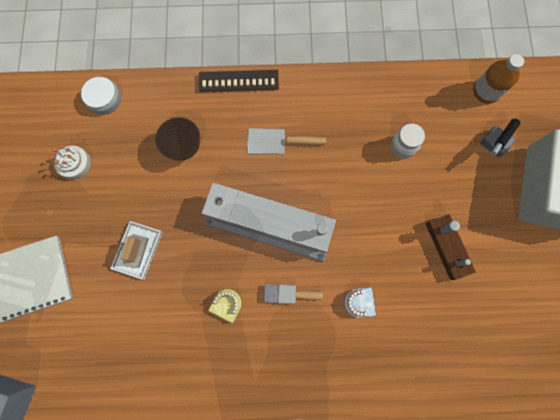

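Run:
```python
import cv2,numpy as np
t=cv2.imread("pics/top0.png");s=cv2.imread("pics/side0.png")
def crop(i,x,y,w,h,k):
    o=cv2.resize(i[y:y+h,x:x+w],None,fx=k,fy=k,interpolation=cv2.INTER_CUBIC)
    for g in range(-(-x//10)*10,x+w,10):
        cv2.line(o,(int((g+.5-x)*k),0),(int((g+.5-x)*k),5 if g%50 else 12),(0,0,255),1)
        if g%20==0: cv2.putText(o,str(g),(int((g-x)*k)-8,22),0,.35,(0,255,255),1)
    for g in range(-(-y//10)*10,y+h,10):
        cv2.line(o,(0,int((g+.5-y)*k)),(5,int((g+.5-y)*k)),(0,0,255),1)
        if g%20==0: cv2.putText(o,str(g),(7,int((g-y)*k)+4),0,.35,(0,255,255),1)
    return o
A=crop(t,195,177,145,90,5.5)
cv2.imwrite("pics/a.png",A)
B=crop(s,225,160,90,105,5.7)
cv2.imwrite("pics/b.png",B)
C=np.zeros((600,800,3),np.uint8)
for im,x,y in((crop(t,105,215,62,66,4.5),0,0),(crop(s,152,150,60,42,6),300,0),(crop(t,420,205,62,80,3.7),0,300),(crop(s,350,295,62,90,3.7),300,260)):
    h,w=im.shape[:2];C[y:y+h,x:x+w]=im[:600-y,:800-x]
cv2.imwrite("pics/c.png",C)
```

```text
(no output)
```

View pics/a.png

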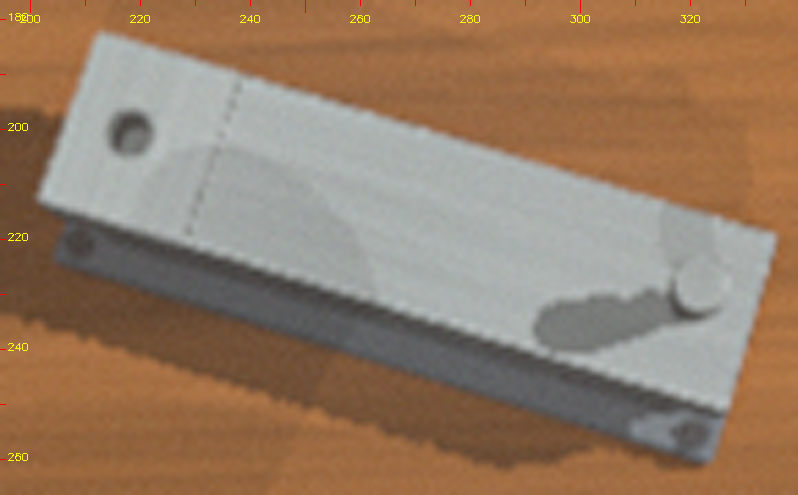

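View pics/b.png

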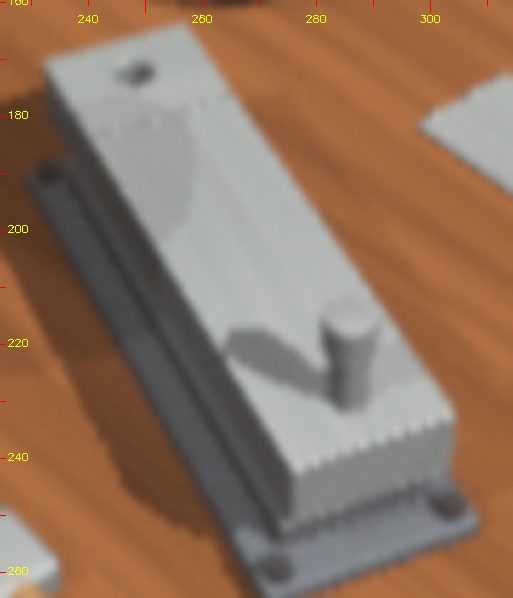

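View pics/c.png

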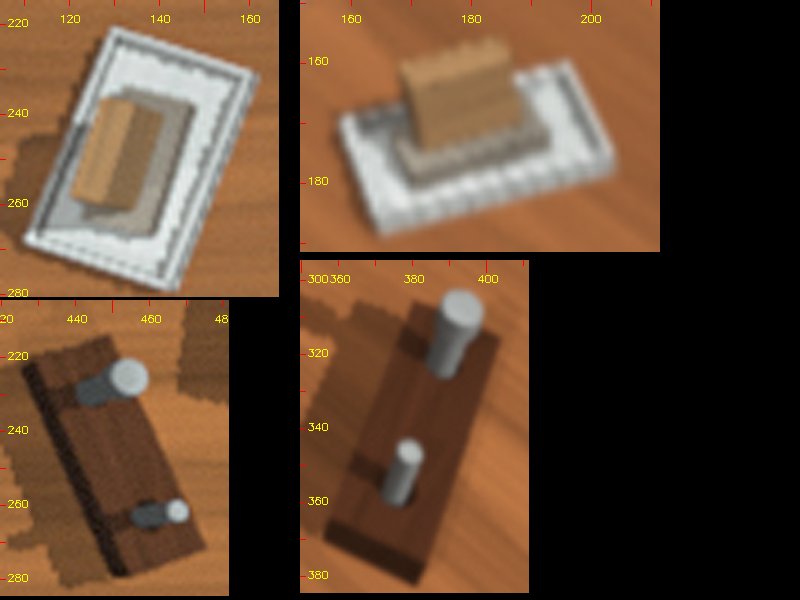

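```bash
cat > h.py <<'E'
import cv2,numpy as np
C={n:dict(np.load(f"pics/{n}0.npz")) for n in("top","side")}
P={n:c["K"]@np.c_[c["R"],c["t"]] for n,c in C.items()}
def tri(a,b):
    X=cv2.triangulatePoints(P["top"],P["side"],np.array(a,float).T,np.array(b,float).T);X=(X[:3]/X[3]).T
    res=[]
    for n,uv in(("top",a),("side",b)):
        q=np.c_[X,np.ones(len(X))]@P[n].T;res.append(np.linalg.norm(q[:,:2]/q[:,2:]-uv,axis=1))
    return X,np.max(res,0)
def onplane(n,uv,z):
    c=C[n];d=c["R"].T@np.linalg.solve(c["K"],[*uv,1]);o=-c["R"].T@c["t"];return o+d*(z-o[2])/d[2]
E
python3 - <<'E'
from h import *
np.set_printoptions(precision=4,suppress=True)
N="c1 c2 c3 c4 hole post gTL gTR gBR gBL pin thin".split()
T=[(212.7,182.1),(201.4,213.),(335.8,219.),(326.1,251.2),(218.3,200.7),(322,228.5)]+[(105+x/4.5-.5,215+y/4.5-.5) for x,y in((98,97),(131,99),(105,206),(72,195))]+[(454.4,225.3),(467.6,261.5)]
S=[(256.8,163.7),(232.6,170.9),(304.3,231.8),(276.1,242.7),(248.2,172.5),(285.9,214.1),(185.2,155.8),(187.5,160.5),(170.3,165.3),(168.5,160.5),(393.8,306.7),(379.2,346.4)]
X,r=tri(T,S)
for n,x,e in zip(N,X,r):print(n,x,e.round(2))
z={0:.078,1:.078,2:.078,3:.078,4:.078,5:.125,6:.061,7:.061,8:.061,9:.061,10:.081,11:.066}
print("at text heights top/side")
for i,n in enumerate(N):print(n,onplane("top",T[i],z[i])[:2],onplane("side",S[i],z[i])[:2])
tr=np.array([onplane("top",(105+x/4.5-.5,215+y/4.5-.5),.014)[:2] for x,y in((112,26),(260,73),(177,291),(24,240))]);print("tray",tr,tr.mean(0))
E
```

```text
c1 [0.6198 0.1692 0.0764] 0.33
c2 [0.5526 0.1929 0.074 ] 0.73
c3 [ 0.5297 -0.0952  0.0769] 0.19
c4 [ 0.4624 -0.072   0.0728] 0.54
hole [0.5778 0.1566 0.0759] 0.38
post [ 0.5025 -0.0604  0.1266] 0.69
gTL [0.5099 0.3602 0.0564] 0.91
gTR [0.5093 0.3486 0.0462] 0.46
gBR [0.4569 0.3559 0.0524] 0.63
gBL [0.4615 0.3692 0.0597] 0.41
pin [ 0.5097 -0.3463  0.079 ] 0.88
thin [ 0.433  -0.3718  0.0632] 0.47
at text heights top/side
c1 [0.6187 0.1692] [0.6192 0.1673]
c2 [0.5504 0.1929] [0.5509 0.1881]
c3 [ 0.5291 -0.0949] [ 0.5292 -0.0961]
c4 [ 0.4609 -0.0708] [ 0.4602 -0.0757]
hole [0.5766 0.1567] [0.5769 0.1542]
post [ 0.5016 -0.0598] [ 0.5049 -0.0599]
gTL [0.5075 0.3592] [0.5084 0.3534]
gTR [0.5061 0.3432] [0.5005 0.3301]
gBR [0.4549 0.3529] [0.4529 0.3444]
gBL [0.4606 0.369 ] [0.4613 0.367 ]
pin [ 0.5079 -0.3442] [ 0.51   -0.3474]
thin [ 0.4321 -0.3698] [ 0.4323 -0.3726]
tray [[0.5518 0.3738]
 [0.5251 0.2965]
 [0.4161 0.334 ]
 [0.4434 0.4122]] [0.4841 0.3541]
```

Units first: shifts go in shares of 50 mm. So -0.03 m is -0.6, -0.037 m is -0.74.

```bash
python3 drive.py '[0.06, -0.6, -0.3, 0, 0, 0.06, -0.6, -0.3, 0, 0, 0.06, -0.6, -0.3, 0, 0, 0.06, -0.6, -0.3, 0, 0, 0.06, -0.6, -0.3, 0, 0, 0.06, -0.6, -0.3, 0, 0, 0.06, -0.6, -0.3, 0, 0, 0.06, -0.6, -0.3, 0, 0, 0.06, -0.6, -0.3, 0.4, 0, 0.06, -0.6, -0.3, 0.4, 0, 0.06, -0.6, -0.3, 0.4, 0, 0.06, -0.74, -0.24, 0.4, -0.04]'; python3 drive.py '[0.06, 0, 0, 0, 0, 0.06, 0, 0, 0, 0]'; python3 -c "
from rig import manip;print(manip.get_obs()['orientation'].round(4).tolist(),manip.get_obs()['position'].round(4))"
```

```text
time_s: 1.3
position: [0.4824, 0.3536, 0.1323]
orientation: [[-0.972, 0.233, -0.001], [0.233, 0.972, -0.0], [0.001, -0.0, -1.0]]
wrist_force: [0.0, 0.9, -0.5]
width: 0.0602
grasp_force: 0.0
time_s: 1.5
position: [0.482, 0.3542, 0.1326]
orientation: [[-0.972, 0.236, -0.002], [0.236, 0.972, -0.001], [0.002, -0.001, -1.0]]
wrist_force: [-0.2, -0.4, 0.7]
width: 0.0601
grasp_force: 0.0
[[-0.9717, 0.2364, -0.0019], [0.2364, 0.9717, -0.0005], [0.0017, -0.001, -1.0]] [0.482  0.3542 0.1326]
```
Tracks well. Down to z 0.037: 0.0955. Fingers open at 60 → ±30 inner; outer backs ±42: over tray wall at 39? tips z 0.029 > 0.014 rim. OK.

In the tool's units: 0.02 m is 0.4, 0.015 m is 0.3.

```bash
python3 drive.py '[0.06, 0, 0, 0.4, 0, 0.06, 0, 0, 0.4, 0, 0.06, 0, 0, 0.4, 0, 0.06, 0, 0, 0.4, 0, 0.06, 0, 0, 0.3, 0, 0.06, 0, 0, 0, 0]'
```

Run:
```python
from rig import manip
import cv2,numpy as np
a=manip.camera("side")["img"][110:200,130:230];b=manip.camera("top")["img"][200:290,90:190]
cv2.imwrite("pics/d.png",np.hstack([cv2.resize(i,None,fx=4,fy=4,interpolation=2) for i in(a,b)]))
```

```text
time_s: 2.1
position: [0.4803, 0.3549, 0.0368]
orientation: [[-0.972, 0.233, -0.003], [0.233, 0.972, -0.001], [0.003, -0.002, -1.0]]
wrist_force: [0.9, -0.6, -0.2]
width: 0.0598
grasp_force: 0.0
```

View pics/d.png

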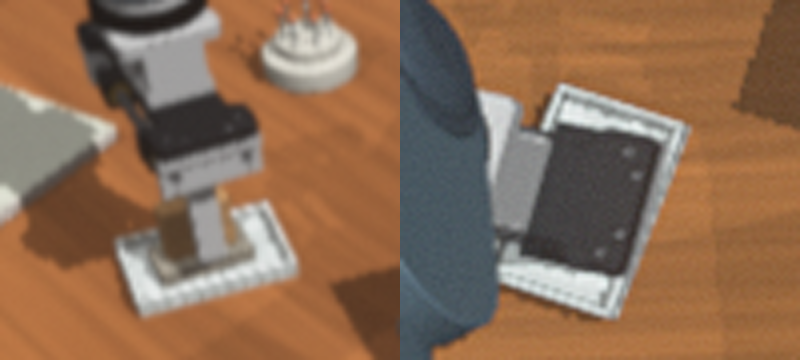

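The side half shows the near finger in front of the wooden grip, roughly mid-length ((207,225) in the crop), with the tips above the stone block. I'll close the gripper.

In the tool's units: -0.03 m is -0.6, -0.02 m is -0.4.

```bash
python3 drive.py '[0.0, 0, 0, 0, 0, 0.0, 0, 0, 0, 0, 0.0, 0, 0, 0, 0, 0.0, 0, 0, 0, 0, 0.0, 0, 0, 0, 0, 0.0, 0, 0, 0, 0]'; python3 drive.py '[0.0, 0, 0, -0.2, 0, 0.0, 0, 0, -0.4, 0, 0.0, 0, 0, -0.6, 0, 0.0, 0, 0, -0.6, 0, 0, 0, 0, -0.4, 0, 0, 0, 0, 0, 0, 0, 0, 0, 0, 0]'
```

```text
time_s: 2.8
position: [0.4824, 0.3549, 0.0386]
orientation: [[-0.972, 0.235, 0.0], [0.235, 0.972, 0.0], [-0.0, 0.001, -1.0]]
wrist_force: [0.9, 2.0, -0.3]
width: 0.0175
grasp_force: 30.0
time_s: 3.5
position: [0.4819, 0.3545, 0.1481]
orientation: [[-0.972, 0.235, -0.0], [0.235, 0.972, -0.0], [0.0, -0.0, -1.0]]
wrist_force: [-0.3, -1.0, -2.9]
width: 0.0176
grasp_force: 29.9
```

In the tool's units: -0.029 m is -0.58, -0.027 m is -0.54.

```bash
python3 drive.py '[0, -0.2, -0.58, -0.2, 0, 0, -0.2, -0.58, -0.2, 0, 0, -0.2, -0.58, -0.2, 0, 0, -0.2, -0.58, -0.2, 0, 0, -0.2, -0.58, 0, 0, 0, -0.2, -0.58, 0, 0, 0, -0.2, -0.58, 0, 0, 0, -0.2, -0.58, 0, 0, 0, -0.2, -0.58, 0, 0, 0, -0.2, -0.58, 0, 0, 0, -0.2, -0.58, 0, 0, 0, -0.24, -0.54, 0, 0]'; python3 drive.py '[0, 0, 0, 0, 0.139, 0, 0, 0, 0, 0.139, 0, 0, 0, 0, 0.139, 0, 0, 0, 0, 0.139, 0, 0, 0, 0, 0.139, 0, 0, 0, 0, 0.139, 0, 0, 0, 0, 0.139, 0, 0, 0, 0, 0.139, 0, 0, 0, 0, 0.139, 0, 0, 0, 0, 0.139, 0, 0, 0, 0, 0.139, 0, 0, 0, 0, 0.139]';python3 drive.py '[0, 0, 0, 0, 0, 0, 0, 0, 0, 0]'
python3 - <<'E'
from rig import manip
import cv2,numpy as np
for n,(x,y,w,h) in(("side",(220,140,100,110)),("top",(230,160,120,110))):
    c=manip.camera(n);np.savez(f"pics/{n}1.npz",**c)
    i=cv2.resize(c["img"][y:y+h,x:x+w],(400,int(400*h/w)),interpolation=2)
    globals()[n]=cv2.copyMakeBorder(i,0,450-i.shape[0],0,0,0)
cv2.imwrite("pics/e.png",np.hstack([side,top]))
print([manip.get_obs()[k].round(4).tolist() for k in("position","orientation","qpos","wrist_force")])
E
```

```text
time_s: 4.7
position: [0.5182, -0.0113, 0.1861]
orientation: [[-0.972, 0.235, -0.004], [0.235, 0.972, 0.001], [0.004, -0.0, -1.0]]
wrist_force: [1.4, 0.2, -2.2]
width: 0.0177
grasp_force: 30.0
time_s: 5.9
position: [0.5183, -0.01, 0.186]
orientation: [[0.333, 0.943, -0.004], [0.943, -0.333, 0.001], [-0.001, -0.004, -1.0]]
wrist_force: [-0.2, 0.1, -2.3]
width: 0.0178
grasp_force: 29.9
time_s: 6.1
position: [0.5188, -0.0101, 0.1869]
orientation: [[0.325, 0.946, -0.003], [0.946, -0.325, 0.001], [-0.0, -0.003, -1.0]]
wrist_force: [0.1, 0.6, -1.9]
width: 0.0177
grasp_force: 29.9
[[0.5193, -0.0102, 0.1876], [[0.326, 0.9454, -0.0015], [0.9454, -0.326, 0.0003], [-0.0002, -0.0015, -1.0]], [-0.2381, -0.037, 1.9116, -0.0, 1.2685, 0.094], [-0.317, 0.6893, -2.9255]]
```

View pics/e.png

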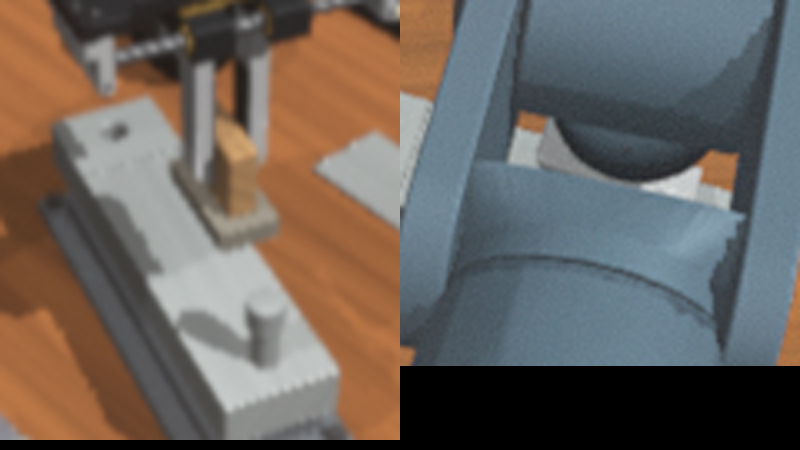

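Run:
```python
from h import *
c,s=.326,.9454
for off in(0,):
  for zz in(0.154,.168):
    for x,y in((-35,18),(-35,-18),(35,18),(35,-18)):
      X=np.array([.5193+(x*c-y*s)/1e3,-.0102+(x*s+y*c)/1e3,zz,1]);q=P["side"]@X;q=q[:2]/q[2];print(zz,x,y,((q-[220,140]+.5)*4).round(0))
  for x,y in((-26,9),(-26,-9)):
      X=np.array([.5193+(x*c-y*s)/1e3,-.0102+(x*s+y*c)/1e3,.211,1]);q=P["side"]@X;q=q[:2]/q[2];print("grip",x,y,((q-[220,140]+.5)*4).round(0))
```

```text
0.154 -35 18 [219. 252.]
0.154 -35 -18 [279. 233.]
0.154 35 18 [169. 175.]
0.154 35 -18 [226. 159.]
0.168 -35 18 [219. 232.]
0.168 -35 -18 [280. 214.]
0.168 35 18 [168. 156.]
0.168 35 -18 [226. 140.]
grip -26 9 [228. 156.]
grip -26 -9 [259. 147.]
```

```bash
python3 drive.py '[0, -0.04, 0, 0.3, 0, 0, -0.04, 0, 0.3, 0, 0, 0, 0, 0.3, 0, 0, 0, 0, 0.3, 0, 0, 0, 0, 0.16, 0, 0, 0, 0, 0, 0, 0, 0, 0, 0, 0]'; python3 drive.py '[0, 0, 0, 0.04, 0, 0, 0, 0, 0.04, 0, 0, 0, 0, 0.04, 0, 0, 0, 0, 0, 0, 0, 0, 0, 0, 0]'; python3 drive.py '[0, 0, 0, 0.03, 0, 0, 0, 0, 0.03, 0, 0, 0, 0, 0, 0, 0, 0, 0, 0, 0]'
```

```text
time_s: 6.9
position: [0.5186, -0.0141, 0.1205]
orientation: [[0.328, 0.945, 0.0], [0.945, -0.328, -0.0], [0.0, 0.0, -1.0]]
wrist_force: [0.3, -0.8, -1.6]
width: 0.0178
grasp_force: 29.9
time_s: 7.4
position: [0.5184, -0.014, 0.1145]
orientation: [[0.328, 0.945, 0.0], [0.945, -0.328, 0.0], [0.0, 0.0, -1.0]]
wrist_force: [0.5, 0.2, -2.1]
width: 0.0181
grasp_force: 29.9
time_s: 7.8
position: [0.5186, -0.0141, 0.1118]
orientation: [[0.328, 0.945, 0.0], [0.945, -0.328, -0.0], [0.0, 0.0, -1.0]]
wrist_force: [0.3, 0.3, 0.7]
width: 0.0176
grasp_force: 30.0
```

In the tool's units: 0.0015 m is 0.03.

```bash
python3 drive.py '[0, 0, 0, 0.03, 0, 0, 0, 0, 0.03, 0, 0, 0, 0, 0, 0, 0, 0, 0, 0, 0]'; for i in 1 2 3 ; do python3 drive.py '[0, 0, 0, 0, 0]' | egrep "pos|wrist"; done
```

```text
time_s: 8.2
position: [0.5186, -0.0141, 0.1089]
orientation: [[0.328, 0.945, 0.0], [0.945, -0.328, -0.0], [0.0, 0.0, -1.0]]
wrist_force: [-1.8, -0.2, 4.0]
width: 0.0175
grasp_force: 30.0
position: [0.5186, -0.0141, 0.1088]
wrist_force: [-1.4, 0.9, 4.4]
position: [0.5186, -0.0141, 0.1087]
wrist_force: [-1.0, -0.1, 3.9]
position: [0.5186, -0.0141, 0.1087]
wrist_force: [-1.7, 0.9, 4.6]
```

```bash
python3 drive.py '[0, 0, 0, 0.02, 0, 0, 0, 0, 0, 0, 0, 0, 0, 0, 0]' | egrep "pos|wrist"; python3 drive.py '[0, 0.08, 0, 0, 0, 0, 0.12, 0, 0, 0, 0, 0.12, 0, 0, 0, 0, 0.12, 0, 0, 0]'
```

```text
position: [0.5186, -0.0141, 0.1078]
wrist_force: [-1.9, -0.6, 6.1]
time_s: 9.2
position: [0.5265, 0.0055, 0.1082]
orientation: [[0.328, 0.945, 0.002], [0.945, -0.328, -0.003], [-0.002, 0.003, -1.0]]
wrist_force: [-1.9, -5.3, 5.1]
width: 0.0178
grasp_force: 30.0
```

In the tool's units: 0.006 m is 0.12.

```bash
python3 drive.py '[0, 0.12, 0, 0, 0, 0, 0.12, 0, 0, 0, 0, 0.12, 0, 0, 0, 0, 0.12, 0, 0, 0, 0, 0.12, 0, 0, 0, 0, 0.12, 0, 0, 0]'
```

```text
time_s: 9.8
position: [0.5383, 0.0397, 0.1081]
orientation: [[0.328, 0.945, 0.002], [0.945, -0.328, -0.003], [-0.002, 0.003, -1.0]]
wrist_force: [-0.1, -2.3, 3.9]
width: 0.018
grasp_force: 29.9
```

In the tool's units: 0.006 m is 0.12, 0.0003 m is 0.006.

```bash
python3 drive.py '[0, 0.12, 0, 0.006, 0, 0, 0.12, 0, 0.006, 0, 0, 0.12, 0, 0, 0, 0, 0.12, 0, 0, 0, 0, 0.12, 0, 0, 0, 0, 0.12, 0, 0, 0]'
```

```text
time_s: 10.4
position: [0.5502, 0.0736, 0.1077]
orientation: [[0.327, 0.945, 0.002], [0.945, -0.327, -0.003], [-0.002, 0.003, -1.0]]
wrist_force: [-1.0, -5.4, 8.0]
width: 0.018
grasp_force: 30.0
```

```bash
python3 drive.py '[0, 0.12, 0, -0.004, 0, 0, 0.12, 0, 0, 0, 0, 0.12, 0, 0, 0]';python3 drive.py '[0, 0.12, 0, 0, 0, 0, 0.12, 0, 0, 0, 0, 0.1, 0, 0, 0, 0, 0, 0, 0, 0]'
```

```text
time_s: 10.7
position: [0.5561, 0.0907, 0.1078]
orientation: [[0.327, 0.945, 0.002], [0.945, -0.327, -0.003], [-0.002, 0.003, -1.0]]
wrist_force: [-0.4, -5.8, 7.9]
width: 0.0178
grasp_force: 30.0
time_s: 11.1
position: [0.5618, 0.1073, 0.1079]
orientation: [[0.327, 0.945, 0.002], [0.945, -0.327, -0.002], [-0.001, 0.003, -1.0]]
wrist_force: [0.1, -2.6, 6.1]
width: 0.0178
grasp_force: 30.0
```

In the tool's units: -0.02 m is -0.4, -0.015 m is -0.3.

```bash
python3 drive.py '[0, 0, 0, -0.1, 0, 0, 0, 0, -0.3, 0, 0, 0, 0, -0.4, 0, 0, 0, 0, -0.4, 0, 0, 0, 0, -0.2, 0]' | grep pos; python3 drive.py '[0, 0, 0, 0, -0.139, 0, 0, 0, 0, -0.139, 0, 0, 0, 0, -0.139, 0, 0, 0, 0, -0.139, 0, 0, 0, 0, -0.139, 0, 0, 0, 0, -0.139, 0, 0, 0, 0, -0.139, 0, 0, 0, 0, -0.139, 0, 0, 0, 0, -0.139, 0, 0, 0, 0, -0.139, 0, 0, 0, 0, -0.139, 0, 0, 0, 0, -0.139]'; python3 drive.py '[0, 0.28, 0.44, 0, 0, 0, 0.28, 0.44, 0, 0, 0, 0.28, 0.44, 0, 0, 0, 0.28, 0.44, 0, 0, 0, 0.28, 0.44, 0, 0, 0, 0.28, 0.44, 0, 0, 0, 0.28, 0.44, 0, 0, 0, 0.28, 0.44, 0, 0, 0, 0.28, 0.44, 0, 0, 0, 0.2, 0.48, 0, 0, 0, 0, 0, 0, 0, 0, 0, 0, 0, 0]'
```

```text
position: [0.561, 0.108, 0.1788]
time_s: 12.8
position: [0.5599, 0.108, 0.1763]
orientation: [[-0.973, 0.229, -0.002], [0.229, 0.973, 0.0], [0.002, -0.0, -1.0]]
wrist_force: [0.2, -0.1, -2.0]
width: 0.0179
grasp_force: 29.9
time_s: 14.0
position: [0.4799, 0.3555, 0.1764]
orientation: [[-0.972, 0.234, -0.001], [0.234, 0.972, -0.001], [0.001, -0.001, -1.0]]
wrist_force: [0.5, -0.1, -1.6]
width: 0.0179
grasp_force: 29.9
```

```bash
python3 drive.py '[0, -0.04, 0, 0.4, 0, 0, 0, 0, 0.5, 0, 0, 0, 0, 0.5, 0, 0, 0, 0, 0.5, 0, 0, 0, 0, 0.4, 0, 0, 0, 0, 0.3, 0, 0, 0, 0, 0.06, 0, 0, 0, 0, 0, 0, 0, 0, 0, 0, 0]' |egrep "pos|wri"; python3 drive.py '[0, 0, 0, 0.04, 0, 0, 0, 0, 0.02, 0, 0, 0, 0, 0, 0, 0, 0, 0, 0, 0]'|egrep "pos|wri"; python3 drive.py '[0, 0, 0, 0.02, 0, 0, 0, 0, 0, 0, 0, 0, 0, 0, 0]'|egrep "pos|wri"
```

```text
position: [0.4835, 0.3553, 0.0453]
wrist_force: [0.5, -0.1, -2.1]
position: [0.4826, 0.3552, 0.0412]
wrist_force: [-0.2, -0.5, -1.7]
position: [0.4824, 0.3551, 0.04]
wrist_force: [0.5, -0.0, -2.6]
```

```bash
python3 drive.py '[0, 0, 0, 0.02, 0, 0, 0, 0, 0, 0, 0, 0, 0, 0, 0]'|egrep "pos|wri"; python3 drive.py '[0, 0, 0, 0.01, 0, 0, 0, 0, 0, 0, 0, 0, 0, 0, 0]'|egrep "pos|wri"; python3 drive.py '[0, 0, 0, 0.01, 0, 0, 0, 0, 0, 0, 0, 0, 0, 0, 0]'|egrep "pos|wri"
```

```text
position: [0.4825, 0.3551, 0.039]
wrist_force: [0.2, -0.1, -1.9]
position: [0.4826, 0.3551, 0.0386]
wrist_force: [-0.2, 0.3, -1.4]
position: [0.4826, 0.3552, 0.0386]
wrist_force: [-2.7, -1.0, 4.2]
```

```bash
python3 drive.py '[0.05, 0, 0, 0, 0, 0.05, 0, 0, 0, 0, 0.05, 0, 0, 0, 0, 0.05, 0, 0, 0, 0, 0.05, 0, 0, -0.4, 0, 0.05, 0, 0, -0.6, 0, 0.05, 0, 0, -0.8, 0, 0.05, 0, 0, -0.8, 0, 0.05, 0, 0, -0.6, 0]'|egrep "pos|wid";  python3 drive.py '[0.05, -0.16, -0.56, 0, 0, 0.05, -0.16, -0.56, 0, 0, 0.05, -0.16, -0.56, 0, 0, 0.05, -0.16, -0.56, 0, 0, 0.05, -0.16, -0.56, 0, 0, 0.05, -0.16, -0.56, 0, 0, 0.05, -0.16, -0.56, 0, 0, 0.05, -0.16, -0.56, 0, 0, 0.05, -0.16, -0.56, 0, 0, 0.05, -0.16, -0.56, 0, 0, 0.05, -0.16, -0.56, 0, 0, 0.05, -0.16, -0.56, 0, 0]'|egrep "pos"; python3 drive.py '[0.05, -0.16, -0.56, 0, 0, 0.05, -0.16, -0.56, 0, 0, 0.05, -0.16, -0.56, 0, 0, 0.05, -0.16, -0.56, 0, 0, 0.05, -0.16, -0.56, 0, 0, 0.05, -0.16, -0.56, 0, 0, 0.05, -0.16, -0.56, 0, 0, 0.05, -0.16, -0.56, 0, 0, 0.05, -0.16, -0.56, 0, 0, 0.05, -0.16, -0.56, 0, 0, 0.05, -0.16, -0.56, 0, 0, 0.05, -0.06, -0.6, 0, 0]'|egrep "pos";python3 drive.py '[0.05, 0, 0, 0, 0, 0.05, 0, 0, 0, 0]'
python3 - <<'E'
from rig import manip
import cv2,numpy as np
c=manip.camera("side");cv2.imwrite("pics/s2.png",c["img"])
c=manip.camera("top");cv2.imwrite("pics/t2.png",c["img"])
E
```

```text
position: [0.4832, 0.3554, 0.2009]
width: 0.05
position: [0.4969, 0.0048, 0.1981]
position: [0.5063, -0.3451, 0.1979]
time_s: 20.0
position: [0.506, -0.344, 0.1977]
orientation: [[-0.972, 0.236, -0.0], [0.236, 0.972, 0.001], [0.0, 0.001, -1.0]]
wrist_force: [-0.4, -0.6, 0.6]
width: 0.0501
grasp_force: 0.0
```

In the tool's units: -0.003 m is -0.06, 0.03 m is 0.6.

```bash
python3 drive.py '[0.05, -0.06, -0.02, 0.4, 0, 0.05, 0, 0, 0.6, 0, 0.05, 0, 0, 0.6, 0, 0.05, 0, 0, 0.2, 0, 0.05, 0, 0, 0, 0, 0.05, 0, 0, 0, 0]'|egrep "pos|wri"
python3 - <<'E'
from rig import manip
import cv2,numpy as np
s=cv2.imread("pics/s2.png");t=cv2.imread("pics/t2.png")
p=manip.camera("side")["img"];q=manip.camera("top")["img"]
f=lambda i,x,y,w,h:cv2.resize(i[y:y+h,x:x+w],(400,300),interpolation=2)
cv2.imwrite("pics/f.png",np.vstack([np.hstack([f(s,140,140,80,60),f(t,90,210,100,75)]),np.hstack([f(p,320,260,120,90),f(q,400,190,120,90)])]))
E
```

```text
position: [0.5097, -0.3458, 0.1095]
wrist_force: [0.1, 0.1, 0.3]
```

View pics/f.png

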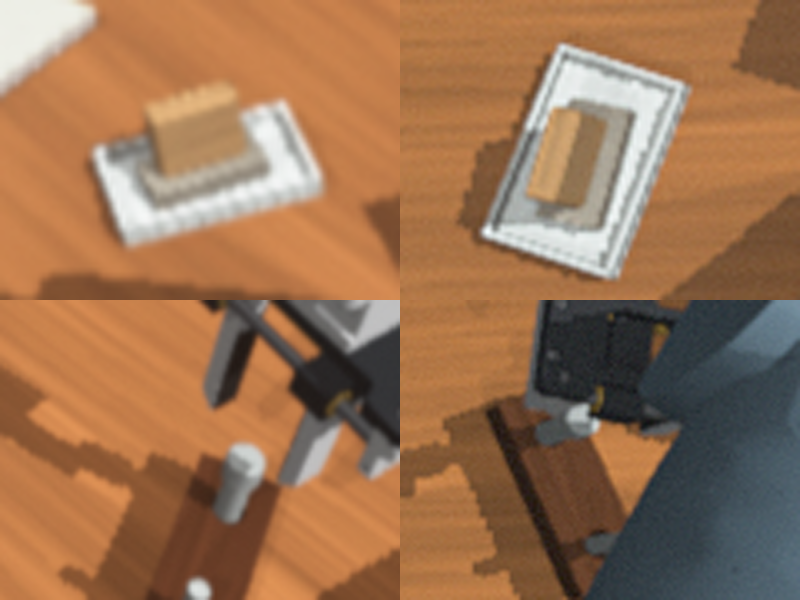

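Run:
```python
from h import *
for z in(.1015,.081):
  for n in P:
    q=P[n]@[.5097,-.3458,z,1];print(n,z,(q[:2]/q[2]).round(1))
```

```text
top 0.1015 [459.3 222.7]
side 0.1015 [395.3 300.2]
top 0.081 [455.  224.4]
side 0.081 [393.  306.2]
```

```bash
python3 drive.py '[0.05, 0, 0, 0.4, 0, 0.05, 0, 0, 0.4, 0, 0.05, 0, 0, 0.18, 0, 0.05, 0, 0, 0, 0, 0, 0, 0, 0, 0, 0, 0, 0, 0, 0, 0, 0, 0, 0, 0, 0, 0, 0, 0, 0, 0, 0, 0, 0, 0]';python3 drive.py '[0.04, 0, 0, 0, 0, 0.04, 0, 0, 0, 0, 0.04, 0, 0, 0, 0]'|egrep "pos|wid"; python3 drive.py '[0.04, 0, 0, 0, 0.14, 0.04, 0, 0, 0, 0.14, 0.04, 0, 0, 0, 0.14, 0.04, 0, 0, 0, 0.14, 0.04, 0, 0, 0, 0.14, 0.04, 0, 0, 0, 0.14, 0.04, 0, 0, 0, 0.14, 0.04, 0, 0, 0, 0.14, 0.04, 0, 0, 0, 0.14, 0.04, 0, 0, 0, 0.14, 0.04, 0, 0, 0, 0.14, 0.04, 0, 0, 0, 0.03]'|egrep "pos|wri"; python3 drive.py '[0.04, 0, 0, 0, 0, 0, 0, 0, 0, 0, 0, 0, 0, 0, 0, 0, 0, 0, 0, 0, 0, 0, 0, 0, 0, 0, 0, 0, 0, 0]'
```

```text
time_s: 21.7
position: [0.5092, -0.3459, 0.0598]
orientation: [[-0.972, 0.235, 0.001], [0.235, 0.972, -0.001], [-0.001, -0.001, -1.0]]
wrist_force: [-0.1, 1.0, 1.6]
width: 0.0215
grasp_force: 30.0
position: [0.5087, -0.3455, 0.0588]
width: 0.0392
position: [0.5087, -0.3455, 0.0588]
wrist_force: [-0.5, 0.6, -1.0]
time_s: 23.8
position: [0.5088, -0.3456, 0.059]
orientation: [[0.234, 0.972, -0.0], [0.972, -0.234, 0.0], [0.0, -0.0, -1.0]]
wrist_force: [1.3, 0.3, 0.1]
width: 0.0211
grasp_force: 30.0
```

In the tool's units: -0.03 m is -0.6, -0.025 m is -0.5.

```bash
python3 drive.py '[0, 0, 0, -0.2, 0, 0, 0, 0, -0.4, 0, 0, 0, 0, -0.6, 0, 0, 0, 0, -0.6, 0, 0, 0, 0, -0.6, 0, 0, 0, 0, -0.5, 0, 0, 0, 0, 0, 0]'|egrep "pos|wri|wid"; python3 drive.py '[0, 0.56, -0.06, 0, 0, 0, 0.56, -0.06, 0, 0, 0, 0.56, -0.06, 0, 0, 0, 0.56, -0.06, 0, 0, 0, 0.56, -0.06, 0, 0, 0, 0.56, -0.06, 0, 0, 0, 0.56, -0.06, 0, 0, 0, 0.56, -0.06, 0, 0, 0, 0.56, -0.06, 0, 0, 0, 0.56, -0.06, 0, 0, 0, 0.56, -0.06, 0, 0, 0, 0.56, -0.06, 0, 0]'|egrep "pos";python3 drive.py '[0, 0.56, -0.06, 0, 0, 0, 0.56, -0.06, 0, 0, 0, 0.56, -0.06, 0, 0, 0, 0.56, -0.06, 0, 0, 0, 0.56, -0.06, 0, 0, 0, 0.56, 0, 0, 0, 0, 0, 0, 0, 0, 0, 0, 0, 0, 0, 0, 0, 0, 0, 0]'
```

```text
position: [0.5107, -0.3474, 0.2092]
wrist_force: [-0.5, 0.4, -1.0]
width: 0.0213
position: [0.5515, -0.0092, 0.2024]
time_s: 26.6
position: [0.5766, 0.1555, 0.2031]
orientation: [[0.235, 0.972, -0.002], [0.972, -0.235, -0.0], [-0.001, -0.001, -1.0]]
wrist_force: [-0.5, 0.5, -0.7]
width: 0.0211
grasp_force: 30.0
```

In the tool's units: 0.025 m is 0.5, 0.02 m is 0.4.

```bash
python3 drive.py '[0, 0, 0, 0.4, 0, 0, 0, 0, 0.5, 0, 0, 0, 0, 0.4, 0, 0, 0, 0, 0, 0, 0, 0, 0, 0, 0]'|egrep "pos|wri"; python3 drive.py '[0, 0, 0, 0.08, 0, 0, 0, 0, 0.08, 0, 0, 0, 0, 0, 0, 0, 0, 0, 0, 0]'|egrep "pos|wri"
python3 - <<'E'
from rig import manip
import cv2,numpy as np
p=manip.camera("side")["img"];q=manip.camera("top")["img"]
f=lambda i,x,y,w,h:cv2.resize(i[y:y+h,x:x+w],(400,400),interpolation=2)
cv2.imwrite("pics/g.png",np.hstack([f(p,220,140,60,60),f(q,190,165,80,80)]))
E
```

```text
position: [0.5771, 0.1555, 0.1392]
wrist_force: [-0.5, -0.6, -1.2]
position: [0.5772, 0.1564, 0.1313]
wrist_force: [-1.0, -0.3, -1.8]
```

View pics/g.png

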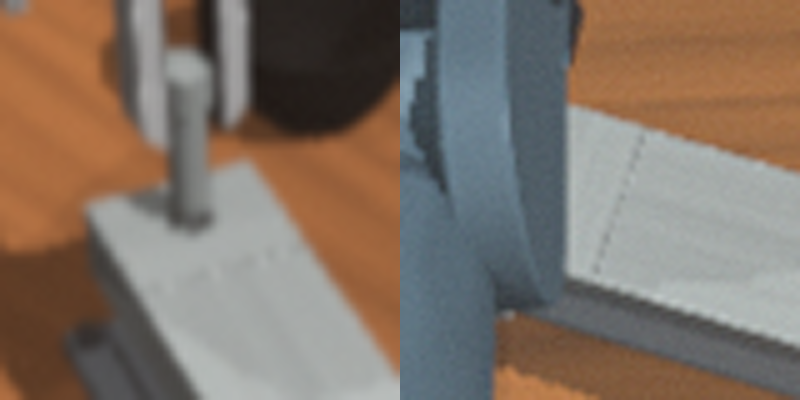

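The side half shows the pin's foot over the hole: foot at about (190,220) in the crop, hole centre at (191,220). I'll lower it while watching the force.

```bash
for i in 1 2; do python3 drive.py '[0, 0, 0, 0.04, 0, 0, 0, 0, 0.02, 0, 0, 0, 0, 0, 0, 0, 0, 0, 0, 0]'|egrep "pos|wri"; done
```

```text
position: [0.5771, 0.1563, 0.128]
wrist_force: [0.0, 0.5, -1.4]
position: [0.5771, 0.1563, 0.125]
wrist_force: [0.3, -0.4, -1.5]
```

```bash
for i in 1 2; do python3 drive.py '[0, 0, 0, 0.02, 0, 0, 0, 0, 0.02, 0, 0, 0, 0, 0, 0, 0, 0, 0, 0, 0]'|egrep "pos|wri"; done
```

```text
position: [0.5772, 0.1563, 0.1231]
wrist_force: [0.1, 1.0, -1.3]
position: [0.5771, 0.1563, 0.121]
wrist_force: [0.8, 0.9, -0.4]
```

```bash
for i in 1 2 ; do python3 drive.py '[0, 0, 0, 0.02, 0, 0, 0, 0, 0.02, 0, 0, 0, 0, 0, 0, 0, 0, 0, 0, 0]'|egrep "pos|wri"; done; python3 -c "
from rig import manip;o=manip.get_obs();print(o['ft_torque'].round(3),o['time_s'])"
```

```text
position: [0.5771, 0.1563, 0.119]
wrist_force: [1.3, 0.6, -2.1]
position: [0.5771, 0.1563, 0.1169]
wrist_force: [0.9, 1.0, -2.0]
[ 0.183 -0.128 -0.033] 30.0
```

```bash
for i in 1 2 3; do python3 drive.py '[0, 0.002, 0.002, 0.04, 0, 0, 0, 0, 0.04, 0, 0, 0, 0, 0, 0, 0, 0, 0, 0, 0]'|egrep "pos|wri"; done
```

```text
position: [0.5771, 0.1564, 0.1128]
wrist_force: [-0.3, 0.6, -0.1]
position: [0.5772, 0.1564, 0.1088]
wrist_force: [0.7, 1.3, -1.4]
position: [0.5773, 0.1565, 0.1049]
wrist_force: [0.0, 0.6, -0.7]
```

```bash
for i in 1 2 3 4; do python3 drive.py '[0, 0, 0, 0.02, 0, 0, 0, 0, 0, 0, 0, 0, 0, 0, 0]'|egrep "pos|wri"; done
```

```text
position: [0.5774, 0.1565, 0.104]
wrist_force: [0.4, 1.0, -2.1]
position: [0.5775, 0.1565, 0.103]
wrist_force: [-0.2, 0.6, -0.5]
position: [0.5776, 0.1565, 0.1023]
wrist_force: [-0.7, 0.7, 1.2]
position: [0.5776, 0.1565, 0.1013]
wrist_force: [-2.0, -0.4, 2.6]
```

Units first: shifts go in shares of 50 mm. So 0.001 m is 0.02.

```bash
python3 drive.py '[0, 0, 0, 0.02, 0, 0, 0, 0, 0.02, 0, 0, 0, 0, 0, 0, 0, 0, 0, 0, 0]'|egrep "pos|wri"; python3 drive.py '[0, 0, 0, -0.02, 0, 0, 0, 0, -0.02, 0, 0, 0, 0, -0.02, 0, 0, 0, 0, 0, 0, 0, 0, 0, 0, 0]'|egrep "pos|wri"; python3 drive.py '[0.04, 0, 0, 0, 0, 0.04, 0, 0, 0, 0, 0.04, 0, 0, 0, 0, 0.04, 0, 0, 0, 0, 0.04, 0, 0, -0.2, 0, 0.04, 0, 0, -0.4, 0, 0.04, 0, 0, -0.6, 0, 0.04, 0, 0, -0.8, 0, 0.04, 0, 0, -0.8, 0]'|egrep "time|pos|wri"; python3 drive.py '[0.04, 0, -0.8, 0, 0, 0.04, 0, -0.8, 0, 0, 0.04, 0, -0.8, 0, 0, 0.04, 0, -0.8, 0, 0, 0.04, 0, 0, 0, 0, 0.04, 0, 0, 0, 0]'
python3 - <<'E'
from rig import manip
import cv2,numpy as np
p=manip.camera("side")["img"];q=manip.camera("top")["img"]
f=lambda i,x,y,w,h:cv2.resize(i[y:y+h,x:x+w],(400,440),interpolation=2)
cv2.imwrite("pics/h.png",np.hstack([f(p,220,140,100,110),f(q,100,150,260,286)]))
E
```

```text
position: [0.5777, 0.1566, 0.0995]
wrist_force: [-1.5, 0.6, 4.7]
position: [0.5775, 0.1565, 0.1018]
wrist_force: [-0.3, 1.0, 1.9]
time_s: 34.2
position: [0.5771, 0.1565, 0.244]
wrist_force: [0.2, -0.1, 0.2]
time_s: 34.8
position: [0.422, 0.1941, 0.2431]
orientation: [[0.233, 0.972, 0.002], [0.972, -0.233, 0.0], [0.001, 0.002, -1.0]]
wrist_force: [0.2, 0.0, 0.6]
width: 0.0399
grasp_force: 0.0
```

View pics/h.png

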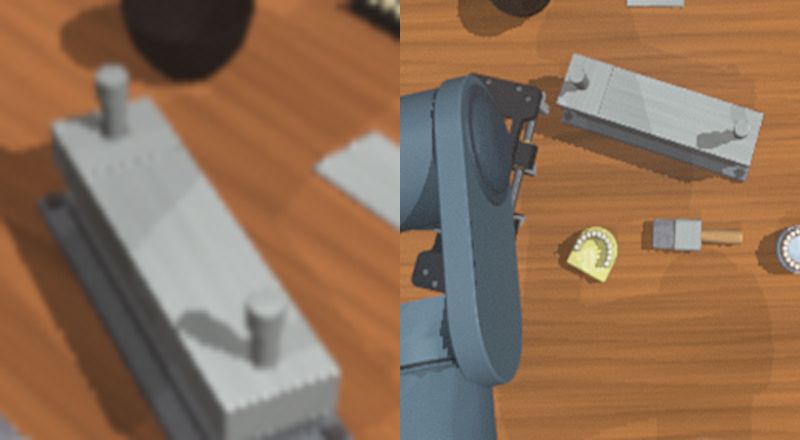

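Run:
```python
from h import *
from rig import manip
for x,y,z in((.577,.156,.125),(.577,.156,.132),(.5025,-.0604,.125)):
    q=P["side"]@[x,y,z,1];print(z,((q[:2]/q[2]+.5-[220,140])*4).round(0))
manip.finish_job()
```

```text
0.125 [110.  74.]
0.132 [110.  65.]
0.125 [263. 301.]
the job is handed in; nothing more can be done
```

The job is done and handed in at about 35 s. The stone made one unbroken pass from beside the post to the hole, with the readings putting the pressure at roughly 6–10 N. It is back flat in its tray, and the headed pin is fully home in the hole and released, its head level with the post's.

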